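Make up two mosaic workshop kits

ROBOT

A 6-joint arm with a two-finger parallel gripper is mounted at the origin on the work surface. World frame = base frame: x ahead of the robot, y to its left, z up, the work surface at z = 0. Lengths are in m, angles in rad, forces in N, time in s.
With the tool pointing down it reaches from about 0.25 to 0.725 m from the base axis. Payload 4 kg.
Tool frame: the origin (TCP) lies at the very end of the fingers, on their centre line; the grasp point (between the pads) lies 19 mm behind it; z points along the fingers, y is the line along which they close (so a half turn about z gives the same grasp; the last joint's range is limited). The gripper opens to 85 mm and grips with 20 to 120 N. Pads are 22 mm wide; open, the fingers measure 114 mm over their backs; the gripper's body (76 mm by 85 mm) begins 54 mm behind the grasp point. The pads swing forward as they close: fully open they stand 13 mm farther back than shut.
Start: joints at [-1.215, 0.241, 0.005, 1.335, 0, 1.571], TCP at [0.174, -0.469, 0.231] pointing down, gripper open.
Joint ranges: [-2.72, 2.72], [-1.05, 1.87], [-1.09, 1.28], [-1.99, 2.15], [-1.42, 1.44], [-3.14, 3.14]. Speed limits (rad/s): [2.79, 2.79, 3.14, 3.14, 3.14, 3.14].

INTERFACE

Orientations are given as a unit quaternion [x, y, z, w].
In Python, from workcell import bot, vision, workorder gives the robot as it stands.
- The arm moves only by the shell command python3 -m creep 'ROWS' [OPENING]. ROWS is JSON, a list of rows, each a list of 2 entries, a list of its own where there are three numbers: the shift along the tool's x, y, z in mm, then the turn, a rotation vector about the tool's x, y, z in rad. In form: [[[dx, dy, dz], [wx, wy, wz]], ...]. A call has 1 to 12 rows; each row shifts and turns the commanded pose from where the row before left it, along the tool's axes as they then stand; what a row does not reach is not made up. A row lasts 1/8 s, in which the tool goes at most 62.5 mm and 10.7 degrees, less where a joint would pass 70% of its speed; a pose out of reach is approached as far as the arm can. A call is refused whole if a number of a shift passes 62.5 or a number of a turn 0.188, either way. A call with a gripper value outside its range is refused whole. OPENING is the finger opening in mm, from 0 to 85.4, set as the call begins (- or left out, the last holds). The fingers move at their own pace and stop on an object; the grip force is fixed at half the most. Time passes only in rows, so rows that do not move let the fingers close. It gives the time, the measured TCP pose, the force, the opening and the grip force at its end, in the units of the state.
- bot.get_obs(): the state, without advancing time (a new reading comes with each control period).
- vision.camera(name): name is "scene" or "top"; returns a dict with "image" (400x640x3 uint8, blue, green, red), "z_map" (400x640 float32, m along the optical axis (not along the pixel's ray), 0 where there is no reading), "K" (3x3 intrinsics, pixels), "rvec" (rotation vector, rad) and "tvec" (3), from world to camera coordinates, as OpenCV has them. Camera axes: x right, y down, z forward; pixel columns grow to the right and rows downward; lengths in m; the calibration is good to about 2 mm. A picture is of the moment at which its call begins.
- workorder.job_done(): hands the job in; it is judged then, once.
Trained networks look in a picture, given as the dict that the camera call returned (one of the last four; its "shot" number tells which), for a name from the list of things; names that differ only in an ending like _2 or _b are one class to them, and where a whole thing is asked for, a point or a joint stands for the part that bears it (a point fixed in the world has none). Each returns a list of dicts, best first, with "score" (0 to 1); they miss things now and then, are a little off and sometimes report something else, mostly with a low value. They report only what shows in the picture. A call takes as long as a camera call. They do not tell look-alikes from the thing itself.
- vision.spot_in(picture, query): "position" ([column, row] in pixels, amid what is visible of it).
- vision.place_of(picture, query): "position" ([column, row] in pixels: a listed point, or the origin of a listed thing).
The state is a dict: "clock": time; "joint_pos": joint angles; "joint_vel": joint speeds; "tau": joint torques, N m; "eef_pos": TCP position; "tool_rot": TCP orientation; "ft_force": force on the tool from outside, world axes, zero at the start; "ft_torque": the same for the moment, N m; "grip_width": finger opening in m; "grasp_force": force on a finger pad.
Only numpy, scipy, OpenCV 4.12 (cv2) and the standard library are available. Lean on these libraries where they do the work, as an engineer would, in place of code of your own. Each camera call takes 0.05 s, during which the arm holds its last target. There are 200 camera calls.

TASK

Make up the two mosaic kits: in the black tray stand the glue bottle in the middle compartment with the red pot and the yellow pot in the compartments on either side of it (either way round); in the white tray stand the green pot in the short compartment and lay the rubbing block, sole down, in the long one. Everything must sit flat on the floor of its compartment; never tip a pot, the bottle or the block over, and leave the blue pot, the bowl and the nippers where they are.

Things in the scene. Friction and masses are not known exactly. Their poses are not given: they have to be found in the camera images.
- dark_tray: black kit tray (dark grey floor), fixed to the table, 90 mm (x) by 256 mm (y), 12 mm high in all, with a 4 mm floor and 4 mm walls. Two cross walls make three equal compartments in a row along y, each 82 mm (x) by 80 mm (y) inside, their centres at y = -84, 0 and +84 mm. Origin: centre of the underside; z up; the compartment floor is at z = 4 mm, the wall tops at z = 12 mm
- white_tray: white kit tray (light grey floor), fixed to the table, of the same outer size, floor and walls as the black one, but with one cross wall: a short compartment 82 mm (x) by 80 mm (y), centred at y = -84 mm, and a long one 82 mm (x) by 164 mm (y), centred at y = +42 mm. Origin: centre of the underside; z up; floor at z = 4 mm, wall tops at z = 12 mm
- red_pot_center (a point): closed frosted whitish pot of red mosaic tiles with a red lid, an upright cylinder 54 mm in diameter and 62 mm tall; this point is its centre, half-way up (31 mm above its underside), z along its axis (upward when upright)
- yellow_pot_center (a point): closed frosted whitish pot of yellow mosaic tiles with a yellow lid, an upright cylinder 54 mm in diameter and 62 mm tall; this point is its centre, half-way up (31 mm above its underside), z along its axis (upward when upright)
- green_pot_center (a point): closed frosted whitish pot of green mosaic tiles with a green lid, an upright cylinder 54 mm in diameter and 62 mm tall; this point is its centre, half-way up (31 mm above its underside), z along its axis (upward when upright)
- glue_center (a point): white glue bottle with a narrow nozzle and an orange tip, standing upright, 96 mm tall; its straight round body is 40 mm in diameter up to 66 mm above its underside, and above that only the nozzle, 17 mm across. This point is on its axis, half-way up (48 mm above its underside), z upward when upright
- rub_block_center (a point): rubbing block for smoothing tile edges: a brown wooden block on a dark grey abrasive sole, 110 mm long (x), 42 mm wide (y), 40 mm tall, lying on its sole; this point is its centre, 20 mm above its underside, z upward
- blue_pot_center (a point): spare pot, part of no kit, to be left where it stands: closed frosted whitish pot of blue mosaic tiles with a blue lid, an upright cylinder 54 mm in diameter and 62 mm tall; this point is its centre, half-way up (31 mm above its underside), z along its axis (upward when upright)
- bowl: white bowl of amber and orange tile chips, 132 mm across the rim, 40 mm tall; a bystander. Origin: centre of its underside
- nippers: tile nippers with purple handles, lying flat, about 190 mm long, 65 mm wide and 16 mm tall; a bystander. Origin: under the joint, on the table; x points to the jaws (55 mm), the handles reach 133 mm to -x
Things that resemble listed ones, but are neither listed nor needed, are in the scene too. What is meant by the part that bears rub_block_center is not pink or turquoise, and is the larger of those in its own colour.

How it is judged:
By the outcome, as a careful person would: the job done as asked, in the order asked, and still so for the second after the job is handed in, with the robot touching nothing.
It also fails if it takes over 120 s, if anything falls off the work surface, if the arm or the gripper's body presses on something with over 40 N, if the wrist force passes 120 N, or if a joint passes its speed limit or range.

## Working session

There is one attempt and no reset: what is moved stays moved. The work goes in short steps, Python scripts to look and compute and a shell command to move; the robot and the scene stay as the last step left them, time stands still between calls to the robot, and variables do not carry over. Pictures are saved under pics/ and viewed, at most 14 in all, crops included, and the job is handed in when it is done.

```bash
mkdir -p pics; ls; cat > h.py <<'E'
import numpy as np, cv2
from workcell import bot, vision, workorder
names=["dark_tray","white_tray","red_pot_center","yellow_pot_center","green_pot_center","glue_center","rub_block_center","blue_pot_center","bowl","nippers"]
def world(p,px,z=None):
    R,_=cv2.Rodrigues(np.array(p["rvec"],float)); t=np.array(p["tvec"],float).ravel(); K=np.array(p["K"])
    ray=np.linalg.inv(K)@[px[0],px[1],1.]
    if z is None:
        d=p["z_map"][int(round(px[1])),int(round(px[0]))]; return R.T@(ray*d-t)
    c=-R.T@t; r=R.T@ray; return c+r*(z-c[2])/r[2]
E
python3 - <<'E'
from h import *
for n in ["top","scene"]:
    p=vision.camera(n); cv2.imwrite(f"pics/{n}0.png",p["image"])
    for q in names:
        for r in vision.place_of(p,q)[:4]:
            if r["score"]>.2: print(n,q,np.round(r["position"]),round(r["score"],2),np.round(world(p,r["position"],{'glue_center':.048,'rub_block_center':.02}.get(q,.031 if 'pot' in q else 0.0)),3))
print(bot.get_obs())
E
```

```text
pics
top dark_tray [280. 161.] 0.81 [0.614 0.188 0.   ]
top red_pot_center [349. 206.] 0.78 [ 0.442 -0.059  0.031]
top red_pot_center [283. 213.] 0.67 [0.417 0.175 0.031]
top yellow_pot_center [422. 201.] 0.83 [ 0.458 -0.319  0.031]
top green_pot_center [279. 210.] 0.53 [0.429 0.188 0.031]
top glue_center [312. 209.] 0.61 [0.43  0.069 0.048]
top rub_block_center [240. 207.] 0.75 [0.441 0.329 0.02 ]
top rub_block_center [215. 236.] 0.66 [0.338 0.416 0.02 ]
top rub_block_center [257. 256.] 0.62 [0.268 0.266 0.02 ]
top rub_block_center [179. 214.] 0.5 [0.416 0.548 0.02 ]
top blue_pot_center [390. 206.] 0.6 [ 0.441 -0.204  0.031]
top bowl [206. 171.] 0.61 [0.576 0.461 0.   ]
top nippers [456. 166.] 0.97 [ 0.592 -0.452  0.   ]
scene dark_tray [308. 266.] 0.76 [0.612 0.176 0.   ]
scene dark_tray [254. 146.] 0.73 [ 0.422 -0.357  0.   ]
scene dark_tray [242. 194.] 0.38 [ 0.591 -0.177 -0.   ]
scene white_tray [241. 196.] 0.97 [ 0.599 -0.172  0.   ]
scene red_pot_center [301. 184.] 0.58 [ 0.441 -0.06   0.031]
scene yellow_pot_center [252. 147.] 0.77 [ 0.449 -0.322  0.031]
scene green_pot_cente
[... 602 characters left out ...]
4 0.   ]
{'clock': 1.1, 'joint_pos': array([-1.21503419e+00,  2.40558563e-01,  4.98555535e-03,  1.33521264e+00,
        1.05854407e-06,  1.57078581e+00]), 'joint_vel': array([0.00085135, 0.00160652, 0.0004119 , 0.00090148, 0.00019068,
       0.00096501]), 'tau': array([ 6.61520085e-05, -3.72221982e+01,  2.52695578e+01,  1.24357877e-03,
        1.03862408e-04,  1.39724914e-06]), 'eef_pos': array([ 0.17414845, -0.468679  ,  0.23132166]), 'tool_rot': array([9.84219905e-01, 1.76949648e-01, 1.46524300e-06, 5.15912530e-06]), 'ft_force': array([-1.30704382,  0.83406548, -0.62607196]), 'ft_torque': array([ 0.00290267,  0.00433468, -0.01023589]), 'grasp_force': 0.0, 'grip_width': 0.08522746563191962}
```

View pics/top0.png

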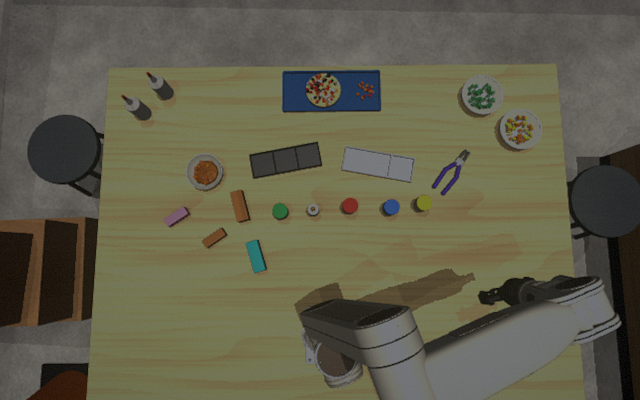

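View pics/scene0.png

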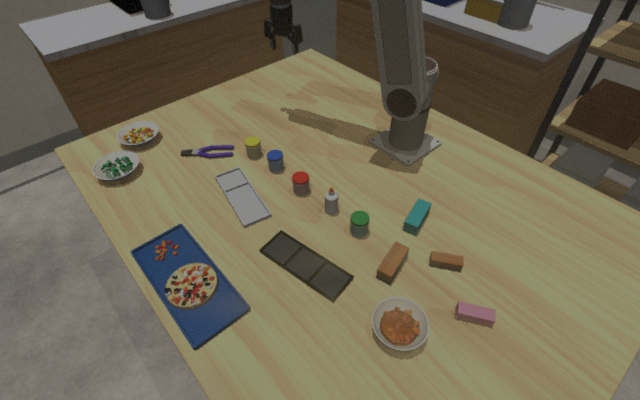

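Rub-block candidates (top view): large brown (240,206), small brown (215,237), turquoise (257,256) and pink (177,217). By the description it is the larger brown one at (240,206). I'll refine the poses with depth and check the choice in a crop.

```bash
cat >> h.py <<'E'
def cloud(p):
    R,_=cv2.Rodrigues(np.array(p["rvec"],float)); t=np.array(p["tvec"],float).ravel(); Ki=np.linalg.inv(np.array(p["K"]))
    d=p["z_map"]; h,w=d.shape; u,v=np.meshgrid(np.arange(w),np.arange(h))
    P=(np.stack([u,v,np.ones_like(u)],-1)@Ki.T*d[...,None]-t)@R
    P[d==0]=np.nan; return P
def blob(P,c,r,z0,z1,extra=None):
    m=(np.hypot(P[...,0]-c[0],P[...,1]-c[1])<r)&(P[...,2]>z0)&(P[...,2]<z1)
    if extra is not None: m&=extra
    return P[m]
def rect(Q):
    (c,s,a)=cv2.minAreaRect((Q[:,:2]*1000).astype(np.float32))
    b=cv2.boxPoints((c,s,a)); e=[b[1]-b[0],b[2]-b[1]]; e=max(e,key=lambda x:np.hypot(*x))
    return np.round(c,1),np.round(sorted(s),1),round(float(np.degrees(np.arctan2(e[1],e[0])))%180,1)
E
python3 - <<'E'
from h import *
T=dict(red=(.442,-.059),yellow=(.453,-.32),green=(.425,.18),blue=(.436,-.203))
for n in ["top","scene"]:
    p=vision.camera(n);P=cloud(p);g=p["image"].astype(float);mx=g.max(-1)
    for k,c in T.items():
        Q=blob(P,c,.05,.052,.075); print(n,k,len(Q),np.round(1000*Q.mean(0),1),rect(Q)[:2])
    Q=blob(P,(.432,.069),.04,.03,.075); print(n,'glue',len(Q),rect(Q)); Q=blob(P,(.432,.069),.04,.075,.12); print(n,'tip',len(Q),np.round(1000*Q.mean(0),1) if len(Q) else 0)
    for c in [(.445,.325),(.338,.42)]:
        Q=blob(P,c,.08,.034,.06); print(n,'block',len(Q),rect(Q))
    dk=(mx<105);sat=(mx-g.min(-1))/mx
    for k,c,m in [('dark',(.613,.182),dk),('white',(.597,-.174),sat<.22)]:
        M=(m&(np.hypot(P[...,0]-c[0],P[...,1]-c[1])<.15)&(P[...,2]<.03)&(P[...,2]>-.01)).astype(np.uint8)
        _,L,S,_=cv2.connectedComponentsWithStats(M); L=L==1+S[1:,4].argmax(); Q=P[L]; print(n,k,len(Q),rect(Q))
    if n=="scene": im=p["image"][130:310,190:470]; cv2.imwrite("pics/crop1.png",cv2.resize(im,(784,504),interpolation=cv2.INTER_CUBIC))
E
```

```text
top red 191 [440.5 -59.   61.6] (array([440.8, -58.9]), array([51.5, 52.5]))
top yellow 194 [ 448.1 -314.2   61. ] (array([ 447.9, -315.3]), array([49.1, 53.5]))
top green 190 [422.4 183.6  61.4] (array([422.1, 183.5]), array([49.9, 51.7]))
top blue 189 [ 434.8 -201.8   61.2] (array([ 434.4, -201.1]), array([49.3, 51.5]))
top glue 90 (array([426.5,  69.1]), array([37.7, 38.1]), 151.7)
top tip 23 [426.4  69.4  87.1]
top block 361 (array([444.6, 331. ]), array([ 42.7, 110.7]), 15.7)
top block 21 (array([331.4, 421. ]), array([20.3, 72.6]), 122.2)
top dark 1815 (array([617.9, 171.4]), array([ 99.4, 261.8]), 100.4)
top white 1785 (array([ 601.8, -170.3]), array([ 98.4, 261.5]), 79.3)
scene red 189 [444.2 -55.   61.3] (array([442.9, -57.3]), array([50.6, 54.8]))
scene yellow 142 [ 451.3 -310.1   61.1] (array([ 449.7, -312.7]), array([48.5, 56.7]))
scene green 251 [427.1 186.9  61.7] (array([425. , 185.6]), array([50.8, 53.6]))
scene blue 160 [ 438.6 -198.    61.3] (array([ 437. , -201.6]), array([50.4, 53.6]))
scene glue 181 (array([431.5,  71.7]), array([34.6, 38.2]), 126.3)
scene tip 38 [430.8  72.4  86.1]
scene block 575 (array([446.4, 330.9]), array([ 42.2, 112.3]), 15.4)
scene block 6 (array([343.8, 413.1]), array([19.2, 45.4]), 119.5)
scene dark 2871 (array([613.8, 166.1]), array([ 99.6, 266.4]), 100.6)
scene white 1739 (array([ 594.8, -177.4]), array([ 95.7, 282.7]), 78.9)<stdin>:10: RuntimeWarning: invalid value encountered in divide
```

View pics/crop1.png

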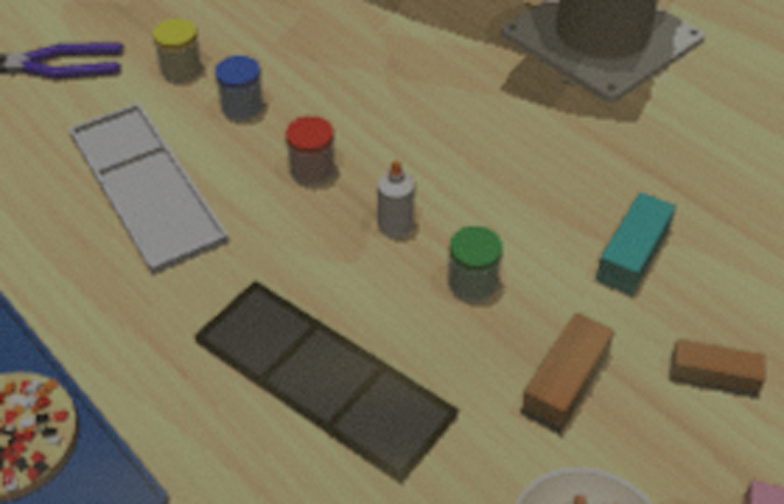

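The crop confirms the block: the large brown one (crop 568,370; scene 388,262) has a dark sole, and the small brown one is at crop (718,366). The white tray's short compartment is at its -y end (crop 118,135). I'll start with the glue bottle.

```bash
cat > go.py <<'E'
import sys,numpy as np
from workcell import bot
from scipy.spatial.transform import Rotation as Ro
# go.py x y z psi_deg : shift in the present tool axes, then shift in the axes after the turn, turn wz total
x,y,z,psi=map(float,sys.argv[1:5]); o=bot.get_obs(); R=Ro.from_quat(o["tool_rot"]); M=R.as_matrix()
D=Ro.from_euler('z',psi,degrees=True)*Ro.from_quat([1,0,0,0])
d=np.array([x,y,z])-1000*o["eef_pos"]
print("t",round(o["clock"],2),"now",np.round(1000*o["eef_pos"],1),"psi",round(np.degrees(np.arctan2(M[1,0],M[0,0])),2),"w",np.round(o["grip_width"]*1000,1))
print("shift now-axes",np.round(d@M,1),"shift after-turn",np.round(d@D.as_matrix(),1),"turn",np.round((R.inv()*D).as_rotvec(),3))
E
python3 -m creep '[[[0,0,0],[0,0,-0.175]],[[0,0,0],[0,0,-0.175]],[[0,0,0],[0,0,-0.175]],[[0,0,0],[0,0,-0.175]],[[0,0,0],[0,0,-0.175]],[[0,0,0],[0,0,-0.175]],[[0,0,0],[0,0,-0.175]],[[0,0,0],[0,0,-0.175]]]' 85
python3 go.py 428 70 180 100.5
```

```text
clock: 2.2
eef_pos: [0.1742, -0.4687, 0.2313]
tool_rot: [0.637, 0.771, 0.0, -0.0]
ft_force: [0.6, 0.1, 0.1]
grip_width: 0.085
grasp_force: 0.0
t 2.2 now [ 174.2 -468.7  231.3] psi 100.93 w 85.0
shift now-axes [480.8 351.3  51.3] shift after-turn [483.4 347.7  51.3] turn [ 0.    -0.     0.007]
```

```bash
python3 -m creep '[[[40,29,4],[0,0,0.007]],[[40,29,4],[0,0,0]],[[40,29,4],[0,0,0]],[[40,29,4],[0,0,0]],[[40,29,4],[0,0,0]],[[40,29,4],[0,0,0]],[[40,29,4],[0,0,0]],[[40,29,4],[0,0,0]],[[40,29,4],[0,0,0]],[[40,29,4],[0,0,0]],[[40,29,4],[0,0,0]],[[40,29,4],[0,0,0]]]'
python3 go.py 428 70 33 100.5
```

```text
clock: 3.7
eef_pos: [0.4321, 0.0672, 0.1834]
tool_rot: [0.641, 0.767, 0.0, 0.0]
ft_force: [0.8, -0.1, -0.0]
grip_width: 0.0849
grasp_force: 0.0
t 3.7 now [432.1  67.2 183.4] psi 100.22 w 84.9
shift now-axes [  3.6  -3.6 150.4] shift after-turn [  3.5  -3.5 150.4] turn [ 0.001  0.    -0.005]
```

```bash
python3 -m creep '[[[3,-3,0],[0,0,0]],[[0,0,30],[0,0,0]],[[0,0,30],[0,0,0]],[[0,0,30],[0,0,0]],[[0,0,25],[0,0,0]],[[0,0,20],[0,0,0]],[[0,0,15],[0,0,0]],[[0,0,0],[0,0,0]]]'
python3 -m creep '[[[0,0,0],[0,0,0]],[[0,0,0],[0,0,0]],[[0,0,0],[0,0,0]],[[0,0,0],[0,0,0]],[[0,0,0],[0,0,0]],[[0,0,0],[0,0,0]]]' 30
python3 go.py 617 170 37 100.5
```

```text
clock: 4.7
eef_pos: [0.4263, 0.0669, 0.0326]
tool_rot: [0.642, 0.767, -0.001, -0.001]
ft_force: [0.1, -0.7, -0.0]
grip_width: 0.0847
grasp_force: 0.0
clock: 5.45
eef_pos: [0.4286, 0.068, 0.0343]
tool_rot: [0.641, 0.767, 0.001, 0.001]
ft_force: [-0.3, -0.9, 5.9]
grip_width: 0.0389
grasp_force: 59.7
t 5.45 now [428.6  68.   34.3] psi 100.21 w 38.9
shift now-axes [ 67.  203.6  -2.4] shift after-turn [ 66.  203.9  -2.7] turn [ 0.002  0.    -0.005]
```

```bash
python3 -m creep '[[[0,0,-20],[0,0,0]],[[0,0,-30],[0,0,0]],[[9,28,0],[0,0,0]],[[9,28,0],[0,0,0]],[[9,28,0],[0,0,0]],[[9,28,0],[0,0,0]],[[9,28,0],[0,0,0]],[[9,28,0],[0,0,0]],[[9,28,0],[0,0,0]],[[0,0,0],[0,0,0]]]'
python3 go.py 616 168.5 38 100.5
python3 - <<'E'
from h import *
for n in ["top","scene"]:
    p=vision.camera(n); cv2.imwrite(f"pics/{n}1.png",cv2.resize(p["image"][130:320,180:460],(784,532)))
E
```

```text
clock: 6.7
eef_pos: [0.6109, 0.1656, 0.0826]
tool_rot: [0.641, 0.767, 0.0, 0.0]
ft_force: [0.3, -0.1, -2.6]
grip_width: 0.0383
grasp_force: 60.9
t 6.7 now [610.9 165.6  82.6] psi 100.26 w 38.3
shift now-axes [ 1.9  5.5 44.6] shift after-turn [ 1.9  5.5 44.6] turn [ 0.001 -0.    -0.004]
```

View pics/scene1.png

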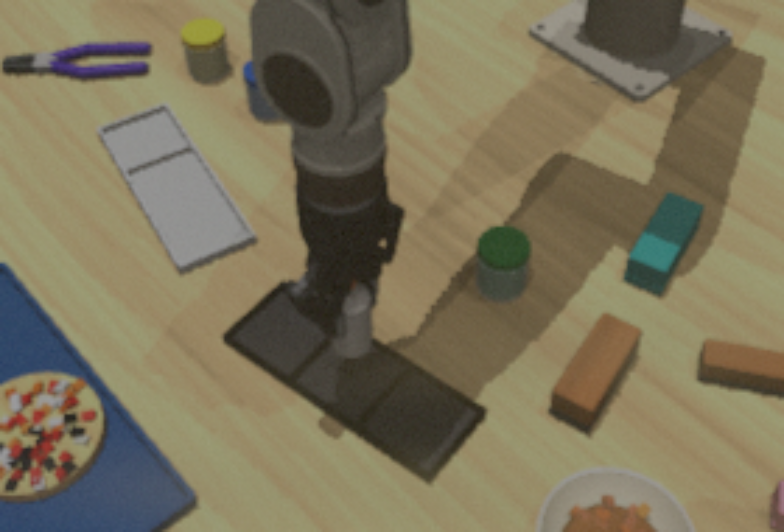

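The bottle (crop 355,320) hangs upright over the middle compartment, so I'll lower and release it.

```bash
python3 -m creep '[[[2,5,14],[0,0,0]],[[0,0,15],[0,0,0]],[[0,0,8],[0,0,0]],[[0,0,4],[0,0,0]],[[0,0,3],[0,0,0]],[[0,0,0],[0,0,0]]]'
python3 go.py 616 168.5 38 100.5
```

```text
clock: 7.55
eef_pos: [0.6143, 0.1675, 0.0394]
tool_rot: [0.641, 0.767, 0.0, 0.0]
ft_force: [0.8, -0.0, -2.2]
grip_width: 0.0385
grasp_force: 60.9
t 7.55 now [614.3 167.5  39.4] psi 100.2 w 38.5
shift now-axes [0.7 1.9 1.4] shift after-turn [0.7 1.9 1.4] turn [ 0.    -0.    -0.005]
```

```bash
python3 -m creep '[[[0,0,1.5],[0,0,0]],[[0,0,0],[0,0,0]]]'
python3 -m creep '[[[0,0,0],[0,0,0]],[[0,0,0],[0,0,0]],[[0,0,0],[0,0,0]],[[0,0,-25],[0,0,0]],[[0,0,-40],[0,0,0]],[[0,0,-40],[0,0,0]],[[0,0,0],[0,0,0]]]' 80
python3 go.py 442.5 -57 120 100.5
```

```text
clock: 7.8
eef_pos: [0.6147, 0.1676, 0.0384]
tool_rot: [0.641, 0.767, 0.001, 0.0]
ft_force: [0.2, -0.7, -0.4]
grip_width: 0.0387
grasp_force: 61.0
clock: 8.68
eef_pos: [0.617, 0.1682, 0.1475]
tool_rot: [0.641, 0.767, 0.004, 0.003]
ft_force: [0.2, 0.3, 0.4]
grip_width: 0.0799
grasp_force: 0.0
t 8.68 now [617.  168.2 147.5] psi 100.2 w 79.9
shift now-axes [-190.8 -211.8   25.5] shift after-turn [-189.7 -212.6   27.5] turn [ 0.009 -0.001 -0.005]
```

```bash
python3 -m creep '[[[-24,-26.5,0],[0,0,0]],[[-24,-26.5,0],[0,0,0]],[[-24,-26.5,0],[0,0,0]],[[-24,-26.5,0],[0,0,0]],[[-24,-26.5,0],[0,0,0]],[[-24,-26.5,0],[0,0,0]],[[-24,-26.5,0],[0,0,0]],[[-23,-26.5,0],[0,0,0]],[[0,0,25],[0,0,0]],[[0,0,0],[0,0,0]]]' 85
python3 go.py 442.5 -57 24 100.5
```

```text
clock: 9.93
eef_pos: [0.437, -0.0581, 0.1159]
tool_rot: [0.642, 0.767, -0.001, -0.002]
ft_force: [-0.6, -0.1, -0.4]
grip_width: 0.0851
grasp_force: 0.0
t 9.93 now [437.  -58.1 115.9] psi 100.15 w 85.1
shift now-axes [-0.   6.  91.9] shift after-turn [ 0.1  5.6 91.9] turn [-0.005 -0.002 -0.006]
```

```bash
python3 -m creep '[[[0,4,20],[0,0,0]],[[0,0,25],[0,0,0]],[[0,0,22],[0,0,0]],[[0,0,15],[0,0,0]],[[0,0,8],[0,0,0]],[[0,0,0],[0,0,0]]]'
python3 -m creep '[[[0,0,0],[0,0,0]],[[0,0,0],[0,0,0]],[[0,0,0],[0,0,0]],[[0,0,0],[0,0,0]]]' 40
python3 go.py 631.5 86.5 28 100.5
```

```text
clock: 10.68
eef_pos: [0.4432, -0.0571, 0.0276]
tool_rot: [0.641, 0.767, -0.0, -0.0]
ft_force: [0.7, 0.2, -0.6]
grip_width: 0.0851
grasp_force: 0.0
clock: 11.18
eef_pos: [0.4441, -0.0575, 0.0288]
tool_rot: [0.641, 0.767, 0.001, 0.001]
ft_force: [-0.4, -0.0, 5.8]
grip_width: 0.0526
grasp_force: 62.9
t 11.18 now [444.1 -57.5  28.8] psi 100.2 w 52.6
shift now-axes [108.5 209.9   1.1] shift after-turn [107.4 210.5   0.8] turn [ 0.002  0.001 -0.005]
```

```bash
python3 -m creep '[[[0,0,-20],[0,0,0]],[[0,0,-30],[0,0,0]],[[13.5,26.5,0],[0,0,0]],[[13.5,26.5,0],[0,0,0]],[[13.5,26.5,0],[0,0,0]],[[13.5,26.5,0],[0,0,0]],[[13.5,26.5,0],[0,0,0]],[[13.5,26.5,0],[0,0,0]],[[13.5,26.5,0],[0,0,0]],[[13.5,26.5,0],[0,0,0]],[[0,0,0],[0,0,0]]]'
python3 go.py 631.5 86.5 32 100.5
```

```text
clock: 12.55
eef_pos: [0.634, 0.0878, 0.0771]
tool_rot: [0.641, 0.768, 0.0, 0.0]
ft_force: [-0.1, 0.4, -1.2]
grip_width: 0.0523
grasp_force: 63.3
t 12.55 now [634.   87.8  77.1] psi 100.3 w 52.3
shift now-axes [-0.9 -2.7 45.1] shift after-turn [-0.9 -2.7 45.1] turn [ 0.001 -0.    -0.004]
```

```bash
python3 -m creep '[[[-1,-2,16],[0,0,0]],[[0,0,15],[0,0,0]],[[0,0,8],[0,0,0]],[[0,0,4],[0,0,0]],[[0,0,2],[0,0,0]],[[0,0,0],[0,0,0]]]'
python3 go.py 631.5 86.5 32 100.5
python3 - <<'E'
from h import *
p=vision.camera("scene"); cv2.imwrite("pics/s2.png",cv2.resize(p["image"][170:310,220:400],(756,588),interpolation=cv2.INTER_CUBIC))
E
```

```text
clock: 13.3
eef_pos: [0.6314, 0.0852, 0.0333]
tool_rot: [0.641, 0.767, 0.0, 0.0]
ft_force: [-0.2, 0.2, -1.1]
grip_width: 0.0526
grasp_force: 63.5
t 13.3 now [631.4  85.2  33.3] psi 100.19 w 52.6
shift now-axes [1.3 0.3 1.3] shift after-turn [1.3 0.3 1.3] turn [ 0.001 -0.    -0.005]
```

View pics/s2.png

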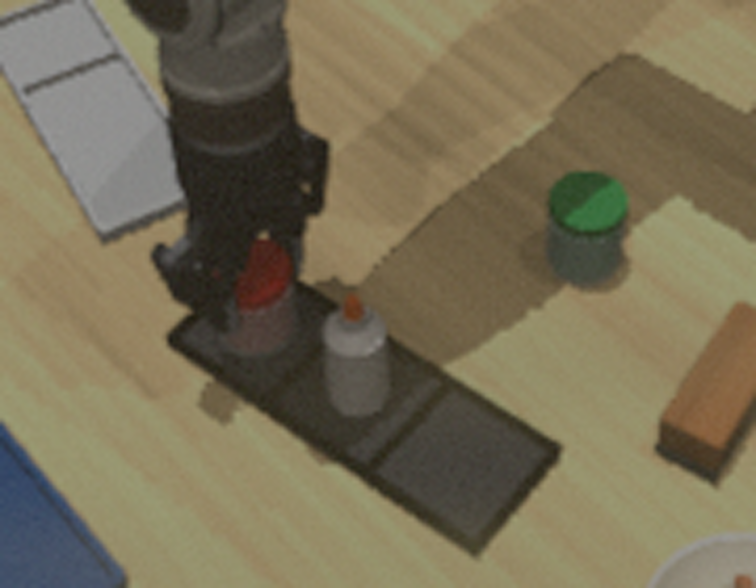

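The bottle (358,370) stands in the middle compartment and the red pot (258,310) is in the end one, so I'll release it.

```bash
python3 -m creep '[[[0,0,1.5],[0,0,0]],[[0,0,0],[0,0,0]]]'
python3 -m creep '[[[0,0,0],[0,0,0]],[[0,0,0],[0,0,0]],[[0,0,0],[0,0,0]],[[0,0,-30],[0,0,0]],[[0,0,-45],[0,0,0]],[[0,0,-30],[0,0,0]],[[0,0,0],[0,0,0]]]' 80
python3 go.py 449.5 -313.5 120 100.5
```

```text
clock: 13.6
eef_pos: [0.6317, 0.0853, 0.0329]
tool_rot: [0.641, 0.767, 0.001, 0.001]
ft_force: [-1.2, -0.2, 4.8]
grip_width: 0.0525
grasp_force: 64.0
clock: 14.48
eef_pos: [0.6333, 0.0855, 0.1397]
tool_rot: [0.641, 0.767, 0.003, 0.002]
ft_force: [0.2, 0.0, 0.1]
grip_width: 0.0798
grasp_force: 0.0
t 14.47 now [633.3  85.5 139.7] psi 100.2 w 79.8
shift now-axes [-360.1 -251.7   18.1] shift after-turn [-358.8 -253.4   19.7] turn [ 0.007  0.    -0.005]
```

```bash
python3 -m creep '[[[-36,-25,0],[0,0,0]],[[-36,-25,0],[0,0,0]],[[-36,-25,0],[0,0,0]],[[-36,-25,0],[0,0,0]],[[-36,-25,0],[0,0,0]],[[-36,-25,0],[0,0,0]],[[-36,-25,0],[0,0,0]],[[-36,-25,0],[0,0,0]],[[-36,-25,0],[0,0,0]],[[-36,-25,0],[0,0,0]],[[0,0,15],[0,0,0]],[[0,0,0],[0,0,0]]]' 85
python3 go.py 449.5 -313.5 27 100.5
```

```text
clock: 15.98
eef_pos: [0.4471, -0.312, 0.1187]
tool_rot: [0.642, 0.767, 0.0, -0.003]
ft_force: [-0.3, 0.6, 0.1]
grip_width: 0.0849
grasp_force: 0.0
t 15.97 now [ 447.1 -312.   118.7] psi 100.18 w 84.9
shift now-axes [-2.3  2.4 91.6] shift after-turn [-1.9  2.1 91.7] turn [-0.003 -0.004 -0.006]
```

```bash
python3 -m creep '[[[-1,2,20],[0,0,0]],[[0,0,25],[0,0,0]],[[0,0,22],[0,0,0]],[[0,0,15],[0,0,0]],[[0,0,10],[0,0,0]],[[0,0,0],[0,0,0]]]'
python3 -m creep '[[[0,0,0],[0,0,0]],[[0,0,0],[0,0,0]],[[0,0,0],[0,0,0]],[[0,0,0],[0,0,0]]]' 40
python3 go.py 601 251.5 100 100.5
```

```text
clock: 16.73
eef_pos: [0.4507, -0.3134, 0.0287]
tool_rot: [0.641, 0.767, -0.0, -0.001]
ft_force: [-0.7, 0.8, 1.3]
grip_width: 0.0852
grasp_force: 0.0
clock: 17.23
eef_pos: [0.4516, -0.3148, 0.0305]
tool_rot: [0.642, 0.767, -0.0, 0.001]
ft_force: [-0.7, 0.1, 5.7]
grip_width: 0.0523
grasp_force: 63.6
t 17.23 now [ 451.6 -314.8   30.5] psi 100.19 w 52.3
shift now-axes [530.8 247.3 -70.1] shift after-turn [529.6 250.1 -69.5] turn [ 0.002  0.002 -0.005]
```

```bash
python3 -m creep '[[[0,0,-20],[0,0,0]],[[0,0,-35],[0,0,0]],[[0,0,-40],[0,0,0]],[[0,0,-35],[0,0,0]],[[44,20.5,0],[0,0,0]],[[44,20.5,0],[0,0,0]],[[44,20.5,0],[0,0,0]],[[44,20.5,0],[0,0,0]],[[44,20.5,0],[0,0,0]],[[44,20.5,0],[0,0,0]],[[44,20.5,0],[0,0,0]],[[0,0,0],[0,0,0]]]'
python3 go.py 601 251.5 155 100.5
```

```text
clock: 18.73
eef_pos: [0.5377, 0.0177, 0.1585]
tool_rot: [0.639, 0.769, -0.0, -0.001]
ft_force: [-0.9, -1.0, -1.7]
grip_width: 0.0523
grasp_force: 63.4
t 18.73 now [537.7  17.7 158.5] psi 100.51 w 52.3
shift now-axes [218.3 104.9   3.7] shift after-turn [218.3 104.9   3.5] turn [-0.001 -0.001  0.   ]
```

```bash
python3 -m creep '[[[43,21,0],[0,0,0]],[[43,21,0],[0,0,0]],[[43,21,0],[0,0,0]],[[43,21,0],[0,0,0]],[[43,21,0],[0,0,0]],[[0,0,25],[0,0,0]],[[0,0,25],[0,0,0]],[[0,0,25],[0,0,0]],[[0,0,0],[0,0,0]]]'
python3 go.py 601 251.5 35 100.5
```

```text
clock: 19.85
eef_pos: [0.6005, 0.2426, 0.081]
tool_rot: [0.642, 0.767, -0.003, -0.002]
ft_force: [-0.2, 0.5, -2.6]
grip_width: 0.0526
grasp_force: 63.6
t 19.85 now [600.5 242.6  81. ] psi 100.13 w 52.6
shift now-axes [ 8.7  2.4 45.9] shift after-turn [ 8.7  2.1 46. ] turn [-0.007  0.002 -0.006]
```

```bash
python3 -m creep '[[[8,2,10],[0,0,0]],[[0,0,15],[0,0,0]],[[0,0,12],[0,0,0]],[[0,0,6],[0,0,0]],[[0,0,2],[0,0,0]],[[0,0,0],[0,0,0]]]'
python3 go.py 601 251.5 35 100.5
python3 - <<'E'
from h import *
p=vision.camera("scene"); cv2.imwrite("pics/s3.png",cv2.resize(p["image"][170:310,220:400],(756,588),interpolation=cv2.INTER_CUBIC))
E
```

```text
clock: 20.6
eef_pos: [0.6036, 0.2529, 0.0395]
tool_rot: [0.641, 0.767, 0.0, 0.0]
ft_force: [-0.9, -0.4, -2.6]
grip_width: 0.0525
grasp_force: 63.6
t 20.6 now [603.6 252.9  39.5] psi 100.2 w 52.5
shift now-axes [-1.  -2.8  4.5] shift after-turn [-0.9 -2.8  4.5] turn [ 0.    -0.    -0.005]
```

View pics/s3.png

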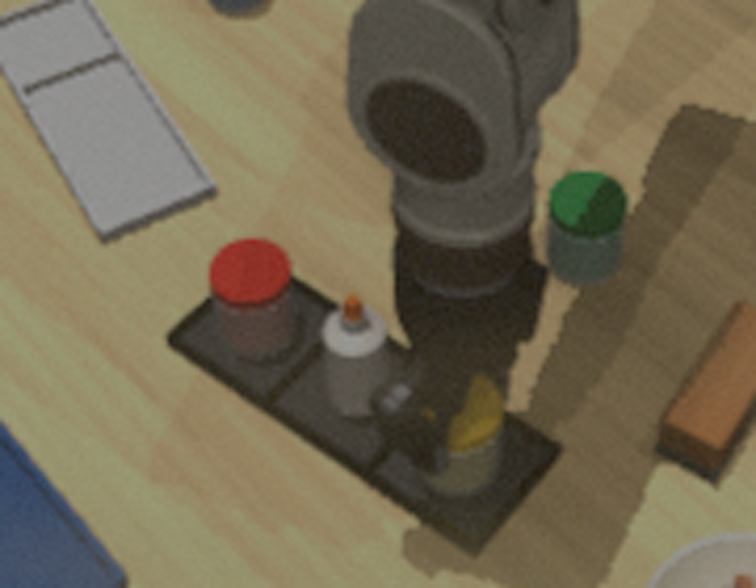

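Red (252,310), glue (355,370) and yellow (470,460) are each inside their compartment. I'll lower the yellow pot the last few millimetres and release.

```bash
python3 -m creep '[[[-1,-2,2],[0,0,0]],[[0,0,2],[0,0,0]],[[0,0,1.5],[0,0,0]],[[0,0,0],[0,0,0]]]'
python3 -m creep '[[[0,0,0],[0,0,0]],[[0,0,0],[0,0,0]],[[0,0,0],[0,0,0]],[[0,0,-30],[0,0,0]],[[0,0,-45],[0,0,0]],[[0,0,-30],[0,0,0]],[[0,0,0],[0,0,0]]]' 80
python3 go.py 424.5 185 120 100.5
```

```text
clock: 21.15
eef_pos: [0.6015, 0.2515, 0.0346]
tool_rot: [0.641, 0.767, 0.0, 0.0]
ft_force: [-2.6, -1.8, 3.1]
grip_width: 0.0524
grasp_force: 64.1
clock: 22.02
eef_pos: [0.6038, 0.2525, 0.1424]
tool_rot: [0.641, 0.767, 0.003, 0.002]
ft_force: [0.7, 0.9, 0.2]
grip_width: 0.0799
grasp_force: 0.0
t 22.02 now [603.8 252.5 142.4] psi 100.2 w 79.9
shift now-axes [ -34.7 -188.6   21. ] shift after-turn [ -33.7 -188.6   22.4] turn [ 0.007 -0.002 -0.005]
```

```bash
python3 -m creep '[[[-5.8,-31.5,0],[0,0,0]],[[-5.8,-31.5,0],[0,0,0]],[[-5.8,-31.5,0],[0,0,0]],[[-5.8,-31.5,0],[0,0,0]],[[-5.8,-31.5,0],[0,0,0]],[[-5.8,-31.5,0],[0,0,0]],[[0,0,10],[0,0,0.125]],[[0,0,10],[0,0,0.125]],[[0,0,0],[0,0,0.12]],[[0,0,0],[0,0,0]]]' 85
python3 go.py 424.5 185 27 79
```

```text
clock: 23.28
eef_pos: [0.4209, 0.1835, 0.1177]
tool_rot: [0.771, 0.637, -0.001, -0.0]
ft_force: [-0.4, 0.6, -0.0]
grip_width: 0.0849
grasp_force: 0.0
t 23.27 now [420.9 183.5 117.7] psi 79.08 w 84.9
shift now-axes [ 2.2  3.4 90.6] shift after-turn [ 2.1  3.2 90.7] turn [-0.002  0.001  0.001]
```

```bash
python3 -m creep '[[[2,3,20],[0,0,0]],[[0,0,25],[0,0,0]],[[0,0,22],[0,0,0]],[[0,0,15],[0,0,0]],[[0,0,8],[0,0,0]],[[0,0,0],[0,0,0]]]'
python3 -m creep '[[[0,0,0],[0,0,0]],[[0,0,0],[0,0,0]],[[0,0,0],[0,0,0]],[[0,0,0],[0,0,0]]]' 40
python3 go.py 583 -254 120 79
python3 - <<'E'
from h import *
# refine the white tray from its pixels in both views, tops of walls at z=.012 plane
for n in ["top","scene"]:
    p=vision.camera(n);g=p["image"].astype(float);mx=g.max(-1);sat=(mx-g.min(-1))/np.maximum(mx,1)
    P=cloud(p);M=((sat<.15)&(mx>70)&(np.hypot(P[...,0]-.597,P[...,1]+.174)<.16)&(P[...,2]<.03)).astype(np.uint8)
    _,L,S,_=cv2.connectedComponentsWithStats(M); L=L==1+S[1:,4].argmax()
    v,u=np.nonzero(L); Q=np.array([world(p,(a,b),.008) for a,b in zip(u,v)]); print(n,len(Q),rect(Q),np.round(Q.mean(0)*1000,1))
    for r in vision.place_of(p,"white_tray")[:1]: print(r["score"],world(p,r["position"],0))
E
```

```text
clock: 24.02
eef_pos: [0.4246, 0.1851, 0.0282]
tool_rot: [0.771, 0.636, -0.001, -0.0]
ft_force: [-0.7, 0.3, 0.3]
grip_width: 0.0849
grasp_force: 0.0
clock: 24.52
eef_pos: [0.4259, 0.1857, 0.0298]
tool_rot: [0.772, 0.636, 0.001, 0.0]
ft_force: [-0.2, 0.0, 6.3]
grip_width: 0.0526
grasp_force: 63.2
t 24.52 now [425.9 185.7  29.8] psi 79.01 w 52.6
shift now-axes [-401.5  238.2  -90.3] shift after-turn [-401.6  238.1  -90.2] turn [ 0.002 -0.001  0.   ]
top 1727 (array([ 600.6, -168.6]), array([ 92.1, 257.6]), 79.2) [ 599.9 -168.7    8. ]
0.78 [ 0.60398807 -0.18064454  0.        ]
scene 1676 (array([ 598.3, -170.5]), array([ 92.5, 265.7]), 78.9) [ 600.4 -162.5    8. ]
0.64 [ 5.98015467e-01 -1.68637162e-01 -1.11022302e-16]
```

```bash
python3 -m creep '[[[0,0,-25],[0,0,0]],[[0,0,-35],[0,0,0]],[[-44,26.5,0],[0,0,0]],[[-44,26.5,0],[0,0,0]],[[-44,26.5,0],[0,0,0]],[[-44,26.5,0],[0,0,0]],[[-44,26.5,0],[0,0,0]],[[-44,26.5,0],[0,0,0]],[[-44,26.5,0],[0,0,0]],[[-44,26.5,0],[0,0,0]],[[-44,26.5,0],[0,0,0]],[[0,0,0],[0,0,0]]]'
python3 go.py 583.6 -252 35 79
```

```text
clock: 26.22
eef_pos: [0.584, -0.2528, 0.0877]
tool_rot: [0.773, 0.634, -0.0, 0.0]
ft_force: [-0.5, 0.9, -1.6]
grip_width: 0.0525
grasp_force: 63.7
t 26.23 now [ 584.  -252.8   87.7] psi 78.73 w 52.5
shift now-axes [ 0.8 -0.6 52.7] shift after-turn [ 0.7 -0.6 52.7] turn [ 0.     0.001 -0.005]
```

```bash
python3 -m creep '[[[0,0,20],[0,0,0]],[[0,0,18],[0,0,0]],[[0,0,10],[0,0,0]],[[0,0,4],[0,0,0]],[[0,0,2],[0,0,0]],[[0,0,0],[0,0,0]]]'
python3 go.py 583.6 -252 34 79
python3 - <<'E'
from h import *
p=vision.camera("scene"); cv2.imwrite("pics/s4.png",cv2.resize(p["image"][120:250,170:330],(720,585),interpolation=cv2.INTER_CUBIC))
E
```

```text
clock: 26.98
eef_pos: [0.584, -0.249, 0.0354]
tool_rot: [0.772, 0.636, 0.0, 0.0]
ft_force: [-0.6, -0.3, -1.7]
grip_width: 0.0522
grasp_force: 63.6
t 26.98 now [ 584.  -249.    35.4] psi 79.01 w 52.2
shift now-axes [-3.   0.1  1.4] shift after-turn [-3.   0.1  1.4] turn [0.001 0.    0.   ]
```

View pics/s4.png

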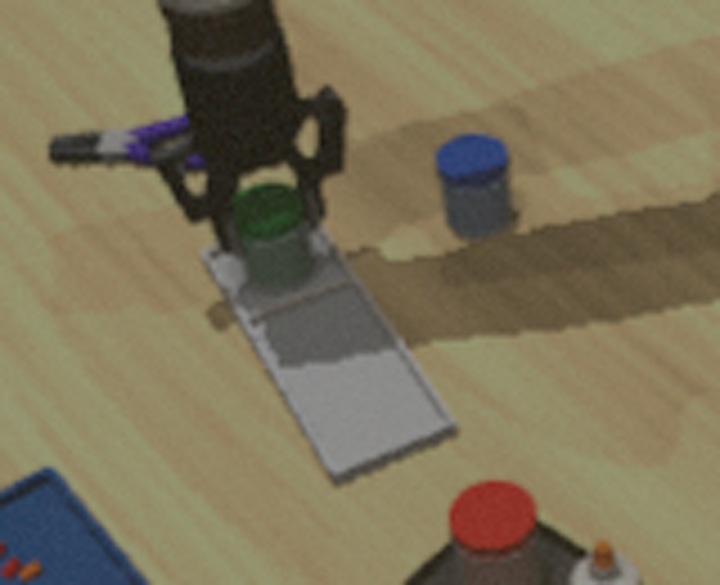

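The green pot (270,240) is in the short compartment but a little near the cross wall (300,302). I'll nudge it 4 mm away, lower and release.

```bash
python3 -m creep '[[[-4,0,0],[0,0,0]],[[0,0,1.5],[0,0,0]],[[0,0,0.5],[0,0,0]],[[0,0,0],[0,0,0]]]'
python3 -m creep '[[[0,0,0],[0,0,0]],[[0,0,0],[0,0,0]],[[0,0,0],[0,0,0]],[[0,0,-30],[0,0,0]],[[0,0,-45],[0,0,0]],[[0,0,-30],[0,0,0]],[[0,0,0],[0,0,0]]]' 80
python3 go.py 446 331 120 15.5
```

```text
clock: 27.52
eef_pos: [0.5832, -0.2536, 0.0339]
tool_rot: [0.772, 0.636, -0.0, 0.001]
ft_force: [-2.1, -2.4, 6.2]
grip_width: 0.0531
grasp_force: 64.2
clock: 28.4
eef_pos: [0.585, -0.2537, 0.1411]
tool_rot: [0.772, 0.636, 0.002, 0.003]
ft_force: [0.5, 0.9, 0.6]
grip_width: 0.08
grasp_force: 0.0
t 28.4 now [ 585.  -253.7  141.1] psi 79.01 w 80.0
shift now-axes [ 547.5 -248.    18.7] shift after-turn [  22.3 -600.6   21.1] turn [ 0.007 -0.002  1.108]
```

```bash
python3 -m creep '[[[45.5,-20.5,0],[0,0,0]],[[45.5,-20.5,0],[0,0,0]],[[45.5,-20.5,0],[0,0,0]],[[45.5,-20.5,0],[0,0,0]],[[45.5,-20.5,0],[0,0,0]],[[45.5,-20.5,0],[0,0,0]],[[45.5,-20.5,0],[0,0,0]],[[45.5,-20.5,0],[0,0,0]],[[45.5,-20.5,0],[0,0,0]],[[45.5,-20.5,0],[0,0,0]],[[45.5,-20.5,0],[0,0,0]],[[45.5,-20.5,0],[0,0,0]]]' 85
python3 -m creep '[[[0,0,5],[0,0,0.184]],[[0,0,5],[0,0,0.184]],[[0,0,5],[0,0,0.184]],[[0,0,5],[0,0,0.184]],[[0,0,0],[0,0,0.184]],[[0,0,0],[0,0,0.184]],[[0,0,0],[0,0,0]]]'
python3 go.py 446 331 8 15.5
```

```text
clock: 29.9
eef_pos: [0.4443, 0.3311, 0.1362]
tool_rot: [0.772, 0.636, -0.001, -0.0]
ft_force: [1.7, -0.3, -0.1]
grip_width: 0.0848
grasp_force: 0.0
clock: 30.78
eef_pos: [0.4898, 0.2415, 0.1162]
tool_rot: [0.978, 0.207, -0.014, -0.036]
ft_force: [-0.3, 0.5, 0.0]
grip_width: 0.0847
grasp_force: 0.0
t 30.77 now [489.8 241.5 116.2] psi 23.89 w 84.7
shift now-axes [ -2.4 -91.1 115.5] shift after-turn [-18.3 -98.  108.2] turn [-0.075  0.018  0.146]
```

```bash
python3 -m creep '[[[0,0,0],[0,0,0]]]'; python3 - <<'E'
from h import *
o=bot.get_obs(); print(np.round(o["joint_pos"],3),np.round(o["joint_vel"],2),np.round(o["tau"],1))
for n in ["scene"]:
    p=vision.camera(n); cv2.imwrite("pics/s5.png",p["image"])
E
python3 go.py 446 331 120 15.5
```

```text
clock: 30.9
eef_pos: [0.4886, 0.2449, 0.1168]
tool_rot: [0.977, 0.21, -0.014, -0.036]
ft_force: [0.3, 0.4, -0.3]
grip_width: 0.085
grasp_force: 0.0
[ 0.422  0.415 -0.059  1.109  0.077  3.141] [ 0.03 -0.    0.01  0.   -0.   -0.  ] [ -1.  -43.4  23.1   0.1   0.2   0. ]
t 30.95 now [488.4 245.6 117. ] psi 24.31 w 84.9
shift now-axes [ -3.5 -95.3   4.4] shift after-turn [-18.  -93.7  -3. ] turn [-0.076  0.017  0.153]
```

View pics/s5.png

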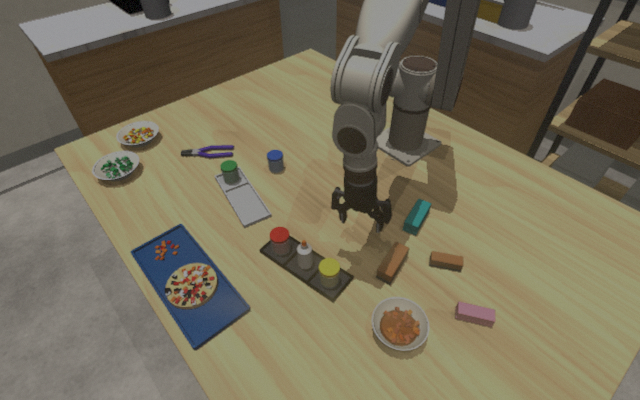

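Joint 6 is at its stop (3.141), so I'll take the grasp a half turn the other way (psi = 195.5°). Nothing was touched.

```bash
python3 -m creep '[[[0,0,0],[0,0,-0.176]],[[0,0,0],[0,0,-0.176]],[[0,0,0],[0,0,-0.176]],[[0,0,0],[0,0,-0.176]],[[0,0,0],[0,0,-0.176]],[[0,0,0],[0,0,-0.176]],[[0,0,0],[0,0,-0.176]],[[0,0,0],[0,0,-0.176]],[[0,0,0],[0,0,-0.176]],[[0,0,0],[0,0,-0.176]],[[0,0,0],[0,0,-0.176]],[[0,0,0],[0,0,-0.176]]]'
python3 go.py 446 331 120 195.5
```

```text
clock: 32.45
eef_pos: [0.4881, 0.2468, 0.1175]
tool_rot: [0.294, 0.955, 0.025, -0.029]
ft_force: [0.4, 0.9, -1.0]
grip_width: 0.085
grasp_force: 0.0
t 32.45 now [488.1 246.8 117.5] psi 145.83 w 85.0
shift now-axes [82.1 45.8  4.8] shift after-turn [18.1 92.4 -2.5] turn [ 0.06  -0.053 -0.868]
```

```bash
python3 -m creep '[[[0,0,0],[0.012,-0.0106,-0.1736]],[[0,0,0],[0.012,-0.0106,-0.1736]],[[0,0,0],[0.012,-0.0106,-0.1736]],[[0,0,0],[0.012,-0.0106,-0.1736]],[[0,0,0],[0.012,-0.0106,-0.1736]],[[6,30,0],[0,0,0]],[[6,31,0],[0,0,0]],[[6,31,0],[0,0,0]],[[0,0,0],[0,0,0]]]'
python3 go.py 446 331 14 195.5
```

```text
clock: 33.58
eef_pos: [0.4459, 0.3324, 0.1175]
tool_rot: [-0.134, 0.991, -0.0, 0.0]
ft_force: [-0.4, -0.2, -0.1]
grip_width: 0.0853
grasp_force: 0.0
t 33.58 now [445.9 332.4 117.5] psi -164.63 w 85.3
shift now-axes [  0.3  -1.4 103.5] shift after-turn [  0.3  -1.4 103.5] turn [-0.    -0.    -0.002]
```

```bash
python3 -m creep '[[[0,-1,25],[0,0,0]],[[0,0,25],[0,0,0]],[[0,0,25],[0,0,0]],[[0,0,18],[0,0,0]],[[0,0,10],[0,0,0]],[[0,0,0],[0,0,0]]]'
python3 -m creep '[[[0,0,0],[0,0,0]],[[0,0,0],[0,0,0]],[[0,0,0],[0,0,0]],[[0,0,0],[0,0,0]],[[0,0,0],[0,0,0]]]' 28
python3 -m creep '[[[0,0,-20],[0,0,0]],[[0,0,-40],[0,0,0]],[[0,0,-45],[0,0,0]],[[0,0,-45],[0,0,0]],[[0,0,0],[0,0,0]]]'
python3 go.py 607.4 -128.3 160 259
```

```text
clock: 34.33
eef_pos: [0.4477, 0.3281, 0.0142]
tool_rot: [-0.131, 0.991, -0.001, -0.001]
ft_force: [-0.1, 0.2, -0.6]
grip_width: 0.0856
grasp_force: 0.0
clock: 34.95
eef_pos: [0.4491, 0.329, 0.0159]
tool_rot: [-0.13, 0.991, 0.0, 0.001]
ft_force: [-0.6, 0.6, 5.6]
grip_width: 0.0412
grasp_force: 63.4
clock: 35.58
eef_pos: [0.4503, 0.3299, 0.1686]
tool_rot: [-0.13, 0.991, 0.002, 0.004]
ft_force: [-0.2, 0.7, -2.2]
grip_width: 0.0406
grasp_force: 62.8
t 35.58 now [450.3 329.9 168.6] psi -165.01 w 40.6
shift now-axes [ -33.2 -483.2    7.7] shift after-turn [ 419.8 -241.7    8.6] turn [-0.002  0.008 -1.117]
```

```bash
python3 -m creep '[[[-2.8,-40.3,0],[0,0,0]],[[-2.8,-40.3,0],[0,0,0]],[[-2.8,-40.3,0],[0,0,0]],[[-2.8,-40.3,0],[0,0,0]],[[-2.8,-40.3,0],[0,0,0]],[[-2.8,-40.3,0],[0,0,0]],[[-2.8,-40.3,0],[0,0,0]],[[-2.8,-40.3,0],[0,0,0]],[[-2.8,-40.3,0],[0,0,0]],[[-2.8,-40.3,0],[0,0,0]],[[-2.8,-40.3,0],[0,0,0]],[[-2.8,-40.3,0],[0,0,0]]]'
python3 -m creep '[[[0,0,0],[0,0,-0.16]],[[0,0,0],[0,0,-0.16]],[[0,0,0],[0,0,-0.16]],[[0,0,0],[0,0,-0.16]],[[0,0,0],[0,0,-0.16]],[[0,0,0],[0,0,-0.16]],[[0,0,0],[0,0,-0.155]],[[0,0,0],[0,0,0]]]'
python3 go.py 607.4 -128.3 20 259
```

```text
clock: 37.08
eef_pos: [0.6048, -0.131, 0.1624]
tool_rot: [-0.13, 0.991, 0.001, -0.002]
ft_force: [0.5, -0.1, -2.0]
grip_width: 0.0407
grasp_force: 62.6
clock: 38.08
eef_pos: [0.6046, -0.1297, 0.1627]
tool_rot: [-0.635, 0.773, 0.001, -0.001]
ft_force: [0.2, -0.1, -1.4]
grip_width: 0.0408
grasp_force: 62.6
t 38.08 now [ 604.6 -129.7  162.7] psi -101.23 w 40.8
shift now-axes [ -2.   -3.  142.7] shift after-turn [ -2.   -2.5 142.7] turn [ 0.004 -0.    -0.004]
```

```bash
python3 -m creep '[[[-2,-2.5,30],[0,0,0]],[[0,0,35],[0,0,0]],[[0,0,35],[0,0,0]],[[0,0,25],[0,0,0]],[[0,0,10],[0,0,0]],[[0,0,4],[0,0,0]],[[0,0,0],[0,0,0]]]'
python3 go.py 607.4 -128.3 20 259
python3 - <<'E'
from h import *
p=vision.camera("scene"); cv2.imwrite("pics/s6.png",cv2.resize(p["image"][120:250,170:330],(720,585),interpolation=cv2.INTER_CUBIC))
E
```

```text
clock: 38.95
eef_pos: [0.6093, -0.1287, 0.0267]
tool_rot: [-0.635, 0.772, -0.001, 0.0]
ft_force: [-0.4, 0.6, -2.0]
grip_width: 0.0407
grasp_force: 62.7
t 38.95 now [ 609.3 -128.7   26.7] psi -101.15 w 40.7
shift now-axes [-0.   1.9  6.7] shift after-turn [-0.   1.9  6.7] turn [-0.002 -0.    -0.003]
```

View pics/s6.png

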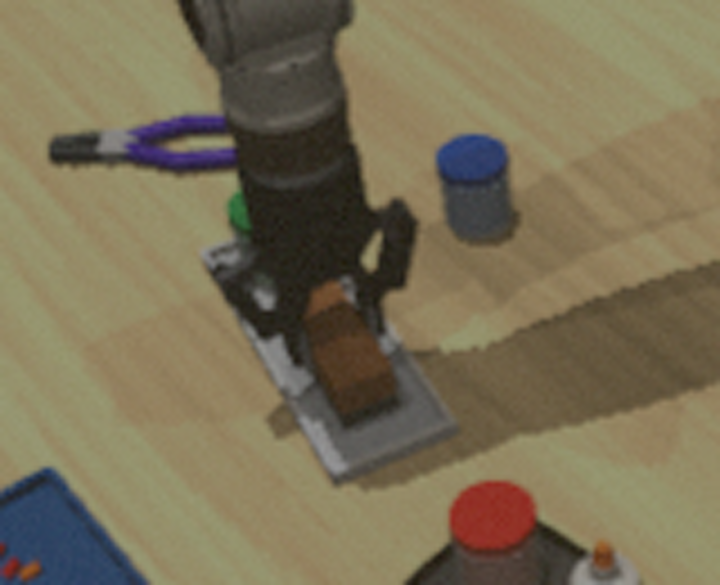

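The block (350,350) is over the middle of the long compartment and aligned with it, clear of the green pot. I'll lower and release.

```bash
python3 -m creep '[[[0,1,4],[0,0,0]],[[0,0,2.5],[0,0,0]],[[0,0,1],[0,0,0]],[[0,0,0],[0,0,0]]]'
python3 go.py 607.4 -128.3 20 259
```

```text
clock: 39.5
eef_pos: [0.608, -0.1285, 0.02]
tool_rot: [-0.635, 0.772, -0.001, 0.0]
ft_force: [-1.1, 0.7, 4.5]
grip_width: 0.0409
grasp_force: 63.5
t 39.5 now [ 608.  -128.5   20. ] psi -101.13 w 40.9
shift now-axes [-0.   0.6 -0. ] shift after-turn [-0.   0.6 -0. ] turn [-0.002 -0.    -0.002]
```

```bash
python3 -m creep '[[[0,0,0],[0,0,0]],[[0,0,0],[0,0,0]],[[0,0,0],[0,0,0]],[[0,0,0],[0,0,0]],[[0,0,-30],[0,0,0]],[[0,0,-45],[0,0,0]],[[0,0,-45],[0,0,0]],[[0,0,-40],[0,0,0]],[[0,-40,0],[0,0,0]],[[0,0,0],[0,0,0]]]' 70
python3 go.py 400 -60 180 259
```

```text
clock: 40.75
eef_pos: [0.6488, -0.1364, 0.178]
tool_rot: [-0.635, 0.772, -0.001, 0.0]
ft_force: [-0.6, -0.2, -0.1]
grip_width: 0.0698
grasp_force: 0.0
t 40.75 now [ 648.8 -136.4  178. ] psi -101.12 w 69.8
shift now-axes [-27.  258.8  -2.5] shift after-turn [-27.5 258.8  -2. ] turn [-0.002 -0.    -0.002]
```

```bash
python3 -m creep '[[[-4,43,0],[0,0,0]],[[-4,43,0],[0,0,0]],[[-4,43,0],[0,0,0]],[[-4,43,0],[0,0,0]],[[-4,43,0],[0,0,0]],[[-4,43,0],[0,0,0]],[[0,43,0],[0,0,0]],[[0,0,0],[0,0,0]]]'
python3 - <<'E'
from h import *
p=vision.camera("scene");P=cloud(p)
cv2.imwrite("pics/f.png",cv2.resize(p["image"][120:310,150:420],(794,559),interpolation=cv2.INTER_CUBIC))
for k,c,z0,z1,r in [('red',(.631,.086),.057,.08,.045),('yel',(.602,.252),.057,.08,.045),('green',(.583,-.253),.057,.08,.045),('glue',(.616,.169),.06,.12,.035),('block',(.607,-.128),.035,.06,.075),('blue',(.436,-.202),.052,.075,.045)]:
    Q=blob(P,c,r,z0,z1); print(k,len(Q),rect(Q) if len(Q) else 0, np.round(1000*np.percentile(Q[:,2],[10,50,90]),1) if len(Q) else 0)
E
```

```text
clock: 41.75
eef_pos: [0.352, -0.0537, 0.1777]
tool_rot: [-0.635, 0.772, 0.001, -0.001]
ft_force: [-0.2, 0.0, -0.1]
grip_width: 0.07
grasp_force: 0.0
red 272 (array([632.3,  84.2]), array([51.8, 52.3]), 100.5) [63.  65.8 67.7]
yel 336 (array([601.2, 250.8]), array([52.8, 53.2]), 173.8) [63.6 66.1 68. ]
green 171 (array([ 582. , -252.1]), array([51.9, 55.3]), 65.7) [61.8 66.1 68.5]
glue 186 (array([615.4, 171.2]), array([35. , 39.6]), 145.8) [66.2 73.7 91.1]
block 379 (array([ 606.8, -128.2]), array([ 42.4, 114.4]), 78.8) [40.9 44.1 46.1]
blue 160 (array([ 437.1, -200.4]), array([50.5, 50.7]), 21.1) [57.1 61.8 64.1]
```

View pics/f.png

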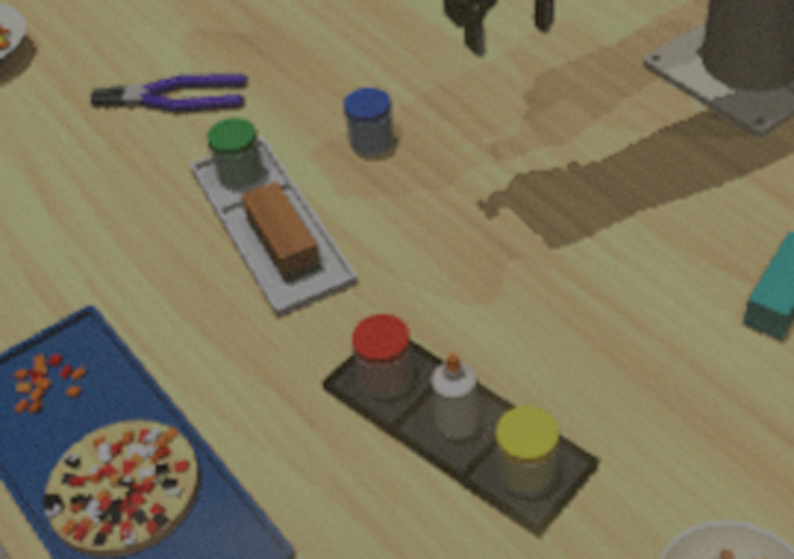

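Everything sits flat: pot lids are at 66 mm and the block top at 44 mm. Red (382,355), glue (456,400), yellow (527,450), green (235,155) and the block (282,230) are all in their compartments. Blue, nippers and bowl are unmoved.

```bash
python3 -c "
from workcell import workorder; print(workorder.job_done())"
```

```text
the job is handed in; nothing more can be done
None
```

Both mosaic kits are made up and handed in at about 42 s: the last image and depth check showed all five items upright, flat and in the right compartments, with the blue pot, bowl and nippers left alone.

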